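Click the type wheel of a tag embosser to its bar station and strike the tag

TASK

A blank tag is loaded in the bench tag embosser. With a fingertip, flick the finger tabs on the rim of its black type wheel so that it clicks round anticlockwise (seen from above), until the station with the long raised bar (the others have small round studs) sits in its click at the pointer on the base, and do not go past it. Then, and not before, press the ball-ended side lever right down to strike the tag and let it spring all the way up again, without picking up or shifting anything that stands around the machine.

Things in the scene. Friction and masses are not known exactly. Their poses are not given: they have to be found in the camera images.
- embosser: bench tag embosser bolted to the bench: green cast base 255 x 190 mm, 22 mm thick (x -115 to 140 mm), with a column and head behind the wheel (x 26 to 141, y -31 to 31, up to 150 mm high). Origin: on the bench under the wheel's upright axis. Its -x points from the axis to the pointer (towards the robot, give or take the yaw), -y to the lever's side, z up. Tag clamp at (62, 95) mm, 84 mm high
- pointer (a point): nose of the pointer, a small steel bar with a wedge nose on the base in front of the wheel, 81 mm from the wheel's axis; its top is 30 mm above the bench, so that a fingertip at tab height passes over it
- wheel (a joint): angle of the type wheel (rad), grows anticlockwise seen from above; 0 when the bar station is exactly at the pointer, negative while it has yet to come. It starts in a click, 1 to 3 clicks before the pointer. 8 stations: one click = 45 degrees = 0.785 rad. A sprung roller pulls it into the nearest click when let go, from up to half a click either side; turning it over takes 3 to 6 N at the tabs
- wheel_top (a point): on the wheel's upright axis, at the disc's top face, 82 mm above the bench. Black disc, radius 58 mm, 12 mm thick (70 to 82 mm above the bench). On top: seven round aluminium studs 13 mm across, 5 mm high, 46 mm from the axis, and one aluminium bar 36 x 11 mm, 6 mm high, lying radially. Spindle nut up to 96 mm. A second dial, radius 52 mm, lies below, 47 to 59 mm above the bench
- bar_tab (a point): top of the finger tab of the bar station, 70 mm from the axis, 82 mm above the bench; turns with the wheel. Each of the 8 stations has such a black tab, in line with its stud or bar: 9 mm wide, 12 mm high (70 to 82 mm above the bench), reaching from the disc to 76 mm from the axis. Tab middles are 45 mm apart at 58 mm radius, 57 mm at 73 mm: a fingertip fits between
- lever (a joint): angle of the side lever (rad): 0 at rest, up; grows as its ball is pressed down; stop at 0.45. It turns about a level axis along the embosser's x, at y = 0, 128 mm above the bench. A spring returns it: the ball takes about 4 N to start and 10 N at the stop
- ball (a point): centre of the black ball, 34 mm across, at the end of the lever, 155 mm from its axis. In the embosser's frame at rest (19, -151, 162) mm, at the stop (19, -151, 93) mm, never more than 4 mm farther out on the way
- tag_tray: loose grey plastic tray 90 x 120 x 28 mm with blank aluminium tags; to be left alone; origin at the centre of its underside
- bearing: loose steel bearing ring, 62 mm across, 16 mm high, lying flat; to be left alone; origin at the centre of its underside
- coupling: loose brass hose coupling, 48 mm across, 56 mm tall, standing; to be left alone; origin at the centre of its underside
- screwdriver: loose screwdriver lying on the bench; to be left alone; origin at the centre of its underside
- tin: loose round tin, 72 mm across, 110 mm tall, standing; to be left alone; origin at the centre of its underside
- carton: loose small carton 100 x 75 x 55 mm; to be left alone; origin at the centre of its underside
- tape_roll: loose roll of clear tape, 90 mm across, 24 mm high, lying flat; to be left alone; origin at the centre of its underside

How it is judged:
On the way, in this order (a step that is already met when the one before it is completed fails the run):
1. the bar station rests in its click at the pointer, the lever still up (value of joint wheel between -0.14 and 0.14 rad and value of joint lever below 0.06 rad and velocity of joint wheel below 0.3 rad/s), for 0.3 s.
2. the lever is pressed right down with the wheel in place (value of joint wheel between -0.14 and 0.14 rad and value of joint lever above 0.4 rad), for 0.05 s.
3. the lever is up again (value of joint wheel between -0.14 and 0.14 rad and value of joint lever below 0.05 rad), for 0.2 s.
At the end, for the whole second after the job is handed in: the bar station rests in its click at the pointer (within 0.14 rad), the lever has been pressed down to within 0.05 rad of its stop and is up again (below 0.05 rad) (all of step 3 and velocity of joint wheel between -0.2 and 0.2 rad/s); the robot touches nothing.
It fails at once if the wheel is turned past the bar station (value of joint wheel above 0.471239 rad).
It fails at once if the wheel is turned backwards, the wrong way round (value of joint wheel below -2.90597 rad).
It fails at once if the lever is worked while the wheel is not set (value of joint lever above 0.12 rad and not (value of joint wheel between -0.2 and 0.2 rad)).
It fails at once if a thing standing around the machine is moved more than 15 mm or lifted (distance of any of tag_tray, bearing, coupling, screwdriver, tin, carton, tape_roll from where it was at the start of the episode above 0.015 m).
It also fails if it takes over 51 s, if anything falls off the work surface, if the arm or the gripper's body presses on something with over 40 N, if the wrist force passes 120 N, or if a joint passes its speed limit or range.

ROBOT

A 7-joint arm with a two-finger parallel gripper is mounted at the origin on the work surface. World frame = base frame: x ahead of the robot, y to its left, z up, the work surface at z = 0. Lengths are in m, angles in rad, forces in N, time in s.
With the tool pointing down it reaches from about 0.35 to 0.9 m from the base axis. Payload 19.9 kg.
Tool frame: the origin (TCP) lies between the finger pads; the fingertips stand 11 mm ahead of it and the grasp point (between the pads) lies 8 mm behind it; z points along the fingers, y is the line along which they close (so a half turn about z gives the same grasp; the last joint's range is limited). The gripper opens to 94 mm and grips with 3 to 60 N. Pads are 16 mm wide; open, the fingers measure 119 mm over their backs; the gripper's body (75 mm by 177 mm) begins 78 mm behind the grasp point.
Start: joints at [-0.042, 0.417, -0.01, 1.614, 0.005, 1.111, -0.053], TCP at [0.625, 0, 0.216] pointing down, gripper open.
Joint ranges: [-2.81, 2.81], [-0.39, 2.02], [-1.27, 1.25], [0.06, 2.57], [-1.19, 4.33], [0.19, 2], [-2.82, 2.82]. Speed limits (rad/s): [1.89, 1.89, 2.39, 2.39, 3.01, 3.01, 3.01].

INTERFACE

Orientations are given as [roll, pitch, yaw] about the fixed x, y, z axes, in that order (R = Rz(yaw) Ry(pitch) Rx(roll)).
In Python, from rig import manip gives the robot as it stands.
- The arm moves only by the shell command python3 -m handwheel 'ROWS' [OPENING] [FORCE]. ROWS is JSON, a list of rows, each a list of 6 numbers: the shift along the tool's x, y, z in units of 30 mm (1.0 is 30 mm), then the turn, a rotation vector about the tool's x, y, z in units of 6 degrees (1.0 is 6 degrees). A call has 1 to 12 rows; each row shifts and turns the commanded pose from where the row before left it, along the tool's axes as they then stand; what a row does not reach is not made up. A row lasts 1/12 s, in which the tool goes at most 41.7 mm and 7.16 degrees, less where a joint would pass 70% of its speed; a pose out of reach is approached as far as the arm can. A call is refused whole if a number of a shift passes 1 or a number of a turn 1, either way. A call with a gripper value outside its range is refused whole. OPENING is the closure, from 0 (fully open) to 1 (shut), set as the call begins (- or left out, the last holds). The fingers move at their own pace and stop on an object; FORCE is the grip in N (left out, the last holds). Time passes only in rows, so rows that do not move let the fingers close. It gives the time, the measured TCP pose, the force, the opening and the grip force at its end, in the units of the state.
- manip.observe(): the state, without advancing time (a new reading comes with each control period).
- manip.grab_frame(name): name is "scene" or "side" or "wrist"; returns a dict with "color" (480x640x3 uint8, red, green, blue), "K" (3x3 intrinsics, pixels), "xyz" and "orientation" of the camera in the world. Camera axes: x right, y up, looking along -z (the intrinsics and any distortion apply to the point x, -y, -z); pixel columns grow to the right and rows downward; lengths in m; the calibration is good to about 2 mm. A picture is of the moment at which its call begins. There is no depth.
- manip.close_job(): hands the job in; it is judged then, once.
The state is a dict: "time_s": time; "joints": joint angles; "dq": joint speeds; "joint_torque": joint torques, N m; "ee_pos": TCP position; "orientation": TCP orientation; "contact_force": force on the tool from outside, world axes, zero at the start; "ft_torque": the same for the moment, N m; "width": finger opening in m; "grasp_force": force on a finger pad.
Only numpy, scipy, OpenCV 4.12 (cv2) and the standard library are available. Lean on these libraries where they do the work, as an engineer would, in place of code of your own. Each camera call takes 0.05 s, during which the arm holds its last target. There are 200 camera calls.

## Working session

There is one attempt and no reset: what is moved stays moved. The work goes in short steps, Python scripts to look and compute and a shell command to move; the robot and the scene stay as the last step left them, time stands still between calls to the robot, and variables do not carry over. Pictures are saved under pics/ and viewed, at most 10 in all, crops included, and the job is handed in when it is done.

```bash
mkdir -p pics
cat > h.py <<'E'
import numpy as np,cv2
from rig import manip
from scipy.spatial.transform import Rotation as R
def grab(n,f=None):
    g=manip.grab_frame(n)
    if f: cv2.imwrite('pics/'+f,g['color'][:,:,::-1])
    return g
def cam(g):
    o=np.array(g['orientation'],float)
    Rm=o if o.shape==(3,3) else R.from_euler('xyz',o).as_matrix()
    return Rm,np.array(g['xyz']),np.array(g['K'])
def ray(g,u,v,z):
    Rm,c,K=cam(g); p=np.linalg.inv(K)@[u,v,1]; d=Rm@[p[0],-p[1],-p[2]]
    return c+d*(z-c[2])/d[2]
def proj(g,P):
    Rm,c,K=cam(g); q=Rm.T@(np.array(P)-c); q=K@[q[0],-q[1],-q[2]]; return q[:2]/q[2]
E
python3 - <<'E'
from h import *
for n in('scene','wrist'):
    g=grab(n,n+'0.png'); print(n,{k:np.round(v,3).tolist() for k,v in g.items() if k!='color'},g.keys())
s=manip.observe(); print(s)
E
```

```text
scene {'K': [[563.999, 0.0, 324.306], [0.0, 563.999, 232.964], [0.0, 0.0, 1.0]], 'xyz': [0.926, -0.487, 0.968], 'orientation': [0.648, -0.018, 0.659]} dict_keys(['color', 'K', 'xyz', 'orientation'])
wrist {'K': [[405.281, 0.0, 319.26], [0.0, 405.281, 239.583], [0.0, 0.0, 1.0]], 'xyz': [0.625, 0.066, 0.384], 'orientation': [-0.232, 0.002, 0.0]} dict_keys(['color', 'K', 'xyz', 'orientation'])
{'time_s': 0.1, 'joints': array([-0.04147408,  0.41789953, -0.01031947,  1.61407587,  0.00473216,
        1.11071981, -0.0530103 ]), 'dq': array([-0.00015963, -0.00045944, -0.00050754, -0.00076771,  0.00061211,
        0.00110374,  0.00026672]), 'joint_torque': array([ 7.74739638e-04, -8.52578259e+01,  6.39427956e-01, -4.26696110e+01,
       -4.89651540e-02,  1.64374465e-02, -7.34272044e-05]), 'ee_pos': array([ 6.24684617e-01, -2.53375477e-05,  2.15913004e-01]), 'orientation': array([-3.14051836e+00,  1.06895505e-04,  1.57079734e+00]), 'contact_force': array([ 0.87113582, -0.28884673, -0.56783134]), 'ft_torque': array([-0.03042299, -0.005641  ,  0.00087806]), 'grasp_force': 0.0, 'width': 0.09387399429857615}
```

View pics/scene0.png

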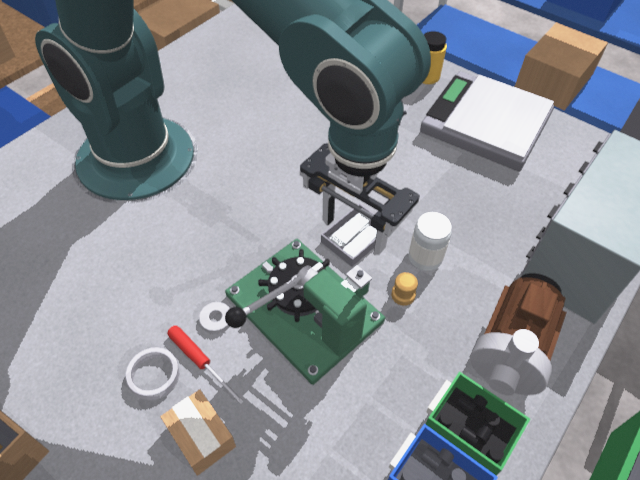

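View pics/wrist0.png

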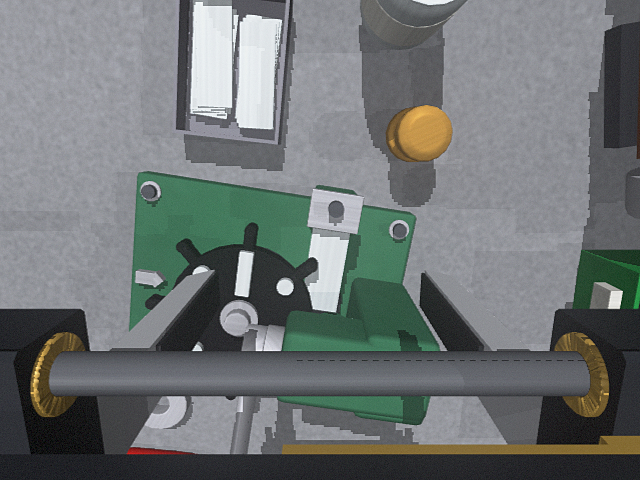

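The scene view shows the embosser's base with corners at about (228,290), (298,240), (383,318) and (313,380), and the lever ball at (236,317). The wrist view (right = +x, up = +y) shows the nut at (238,320), the bar at (245,272), the pointer at (150,278) and base corners at (138,172) and (415,213). The bar looks about two clicks short of the pointer.

Run:
```python
from h import *
s=grab('scene');w=grab('wrist')
a=ray(w,138,172,.022);b=ray(w,415,213,.022)
print('w corners',a,b,np.linalg.norm(a-b))
yaw=np.arctan2(*(b-a)[1::-1]);print('yaw',np.degrees(yaw))
for p in((228,290),(298,240),(383,318),(313,380)): print('s corner',ray(s,*p,.022).round(4))
c=[ray(s,*p,.022) for p in((228,290),(298,240),(383,318),(313,380))]
e=(c[2]-c[1]); yaw2=np.arctan2(e[1],e[0]); e2=c[3]-c[0]; print(np.degrees([yaw2,np.arctan2(e2[1],e2[0])]))
n=ray(w,238,318,.096);print('nut',n)
b1=ray(w,247,252,.088);b0=ray(w,243,294,.088)
print('bar',b1,b0,np.linalg.norm(b1-b0))
bd=(b1+b0)/2-n;print('bar dir',np.degrees(np.arctan2(bd[1],bd[0])))
p=ray(w,164,279,.030);print('nose',p,np.linalg.norm((p-n)[:2]),np.degrees(np.arctan2(p[1]-n[1],p[0]-n[0])))
for q in((236,317),): print('ball',ray(s,*q,.162))
for name,q,z in(('bearing',(214,317),.016),('tape',(152,372),.024),('coupling',(406,284),.056),('tin',(434,224),.11),('sd',(180,335),.02),('sd2',(207,362),.02),('tray',(352,235),.028)): print(name,ray(s,*q,z).round(3))
```

```text
w corners [0.46430329 0.04213822 0.022     ] [0.71102857 0.00557331 0.022     ] 0.2494200379943318
yaw -8.429926632884573
s corner [ 0.4389 -0.1378  0.022 ]
s corner [0.4687 0.0406 0.022 ]
s corner [ 0.7108 -0.0011  0.022 ]
s corner [ 0.6832 -0.1792  0.022 ]
[-9.76180913 -9.62272784]
nut [ 0.56243523 -0.06340394  0.096     ]
bar [ 0.56997365 -0.01325296  0.088     ] [ 0.56549425 -0.04696404  0.088     ] 0.034007372093600476
bar dir 80.9576373335945
nose [ 0.48179185 -0.05457479  0.03      ] 0.081125272036666 173.7519173747165
ball [ 0.5560245 -0.2183272  0.162    ]
bearing [ 0.456 -0.195  0.016]
tape [ 0.452 -0.343  0.024]
coupling [0.712 0.069 0.056]
tin [0.693 0.185 0.11 ]
sd [ 0.436 -0.262  0.02 ]
sd2 [ 0.513 -0.269  0.02 ]
tray [0.551 0.117 0.028]
```

```bash
python3 -m handwheel '[[0,0,0,0,0,0.75],[0,0,0,0,0,0.75],[-0.27,-0.9,0,0,0,0],[-0.27,-0.9,0,0,0,0],[-0.27,-0.9,0,0,0,0],[-0.27,-0.9,0,0,0,0],[-0.27,-0.9,0,0,0,0],[-0.27,-0.9,0,0,0,0],[0,0,0,0,0,0],[0,0,0,0,0,0]]' 1 20
cat >> h.py <<'E'
A=np.array([.5625,-.066]);YAW=np.radians(-9.0)
def emb(p):
    d=np.array(p[:2])-A;c,s=np.cos(YAW),np.sin(YAW)
    return (np.array([c*d[0]+s*d[1],-s*d[0]+c*d[1],p[2]])*1e3).round(1)
E
python3 - <<'E'
from h import *
grab('wrist','w1.png');s=manip.observe();print(emb(s['ee_pos']),s['orientation'],s['width'])
E
```

```text
time_s: 1.03
ee_pos: [0.4568, -0.0228, 0.2169]
orientation: [3.141, -0.0, 1.413]
contact_force: [1.1, 0.1, 0.5]
width: 0.0308
grasp_force: 0.0
[-110.4   26.4  216.8] [ 3.14077484e+00 -1.78935069e-04  1.41358817e+00] 0.026509262251715533
```

View pics/w1.png

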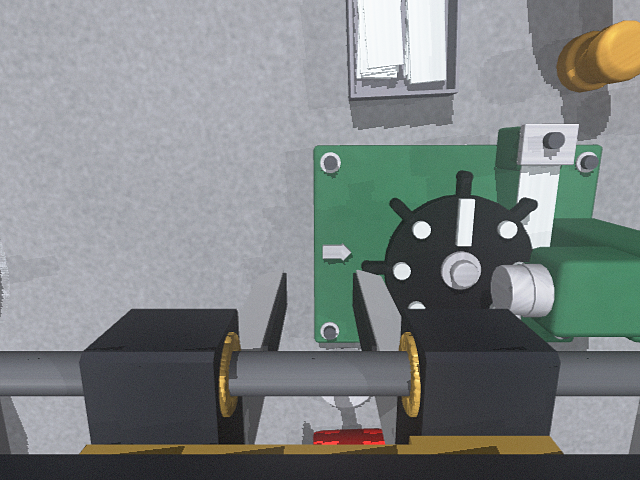

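The base edges are now level in the view. The nut is at (462,268), the bar lies at (465,200–245) pointing up, and the pointer nose is at (350,253).

```bash
python3 - <<'E'
from h import *
w=grab('wrist')
for n,p,z in(('nut',(461,268),.096),('nose',(351,253),.03),('barOut',(466,199),.088),('barIn',(465,245),.088),('tab180',(363,267),.082),('tab90',(464,173),.082),('cornTL',(315,146),.022),('cornBL',(315,342),.022),('cornTR',(601,147),.022)): print(n,emb(ray(w,*p,z)))
E
python3 -m handwheel '[[0,0,0.92,0,0,0],[0,0,0.92,0,0,0],[0,0,0.92,0,0,0],[0,0,0.92,0,0,0],[0,0,0.92,0,0,0],[0,0,0,0,0,0],[0,0,0,0,0,0]]' 1 20
```

```text
nut [-4.7  2.8 96. ]
nose [-81.4  -3.5  30. ]
barOut [-2.3 53.3 88. ]
barIn [-0.2 18.5 88. ]
tab180 [-76.1  -0.7  82. ]
tab90 [-3.2 71.9 82. ]
cornTL [-114.   91.   22.]
cornBL [-114.4  -95.8   22. ]
cornTR [135.8  90.2  22. ]
time_s: 1.72
ee_pos: [0.4572, -0.0226, 0.0778]
orientation: [-3.139, 0.001, 1.414]
contact_force: [0.7, 0.1, 0.5]
width: 0.0001
grasp_force: 0.0
```

```bash
python3 -m handwheel '[[0,0.38,0,0,0,0],[0,0.38,0,0,0,0],[0,0.38,0,0,0,0],[0,0,0,0,0,0],[-0.25,0,0,0,0,0],[-0.25,0,0,0,0,0],[-0.25,0,0,0,0,0],[-0.25,0,0,0,0,0],[-0.2,0,0,0,0,0],[-0.2,0,0,0,0,0],[-0.1,0,0,0,0,0],[0,0,0,0,0,0]]'
python3 - <<'E'
from h import *
grab('wrist','w2.png');s=manip.observe();print(emb(s['ee_pos']),s['contact_force'])
E
```

```text
time_s: 2.72
ee_pos: [0.4836, -0.0736, 0.0783]
orientation: [-3.141, 0.001, 1.412]
contact_force: [-0.1, -0.1, -1.1]
width: 0.0004
grasp_force: 0.0
[-76.7 -19.2  78.3] [ 0.48806756  0.55731559 -0.65952553]
```

View pics/w2.png

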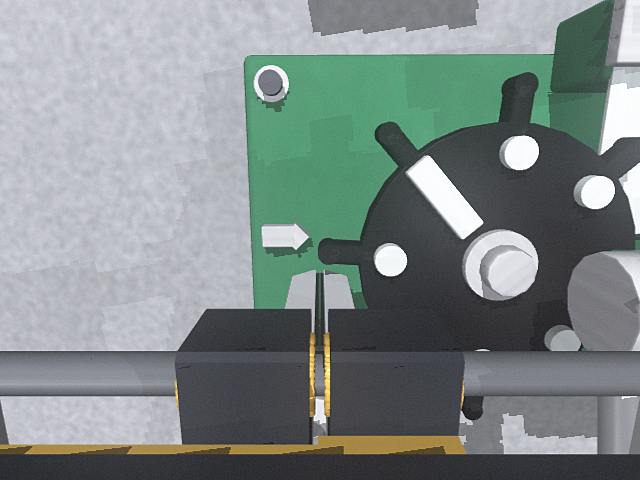

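The wheel has advanced one click. The bar now points up-left (tab at (385,130)), and the next tab is at (330,250) with the fingers clear of it. I'll repeat the same flick.

```bash
python3 -m handwheel '[[0,-0.6,0,0,0,0],[0,-0.6,0,0,0,0],[0.75,0,0,0,0,0],[0.75,0,0,0,0,0],[0,0,0,0,0,0],[0,0.6,0,0,0,0],[0,0.6,0,0,0,0],[0,0,0,0,0,0]]'
python3 -m handwheel '[[-0.25,0,0,0,0,0],[-0.25,0,0,0,0,0],[-0.25,0,0,0,0,0],[-0.25,0,0,0,0,0],[-0.2,0,0,0,0,0],[-0.2,0,0,0,0,0],[-0.1,0,0,0,0,0],[0,0,0,0,0,0]]'
python3 - <<'E'
from h import *
grab('wrist','w3.png');s=manip.observe();print(emb(s['ee_pos']),s['contact_force'])
E
```

```text
time_s: 3.43
ee_pos: [0.4937, -0.0284, 0.0786]
orientation: [3.14, 0.0, 1.414]
contact_force: [-0.7, -1.3, 0.5]
width: 0.0008
grasp_force: 0.0
time_s: 4.1
ee_pos: [0.4838, -0.0736, 0.0785]
orientation: [-3.141, 0.001, 1.412]
contact_force: [-0.9, -0.7, 0.3]
width: 0.0007
grasp_force: 0.0
[-76.5 -19.2  78.5] [ 0.36556482 -0.27128678  0.17727748]
```

View pics/w3.png

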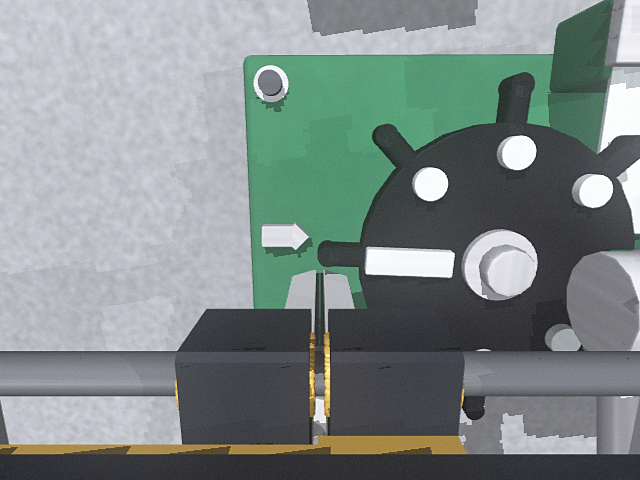

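The bar station is at the pointer: the bar lies level and its tab at (325,252) sits behind the nose at (308,237). Next I'll retract, rise and go above the ball.

```bash
python3 -m handwheel '[[0,-0.5,0,0,0,0],[0,-0.5,0,0,0,0],[0,0,-0.7,0,0,0],[0,0,-0.7,0,0,0],[0,0,-0.7,0,0,0],[0,0,-0.7,0,0,0],[0,0,-0.7,0,0,0],[0,0,-0.7,0,0,0],[0,0,-0.7,0,0,0],[0,0,0,0,0,0]]'
python3 -m handwheel '[[-0.74,0.68,0,0,0,0],[-0.74,0.68,0,0,0,0],[-0.74,0.68,0,0,0,0],[-0.74,0.68,0,0,0,0],[-0.74,0.68,0,0,0,0],[-0.74,0.68,0,0,0,0],[0,0,0,0,0,0],[0,0,0,0,0,0],[0,0,0,0,0,0]]'
python3 - <<'E'
from h import *
g=grab('scene','s4.png');s=manip.observe();print(emb(s['ee_pos']),s['contact_force'])
cv2.imwrite('pics/s4c.png',cv2.resize(g['color'][180:420,120:440,::-1],None,fx=2.4,fy=2.4))
E
```

```text
time_s: 4.98
ee_pos: [0.456, -0.0677, 0.229]
orientation: [3.137, -0.0, 1.414]
contact_force: [-0.3, 0.9, 0.8]
width: 0.0005
grasp_force: 0.0
time_s: 5.73
ee_pos: [0.5542, -0.2177, 0.2248]
orientation: [-3.14, -0.0, 1.414]
contact_force: [-0.5, 0.5, 0.9]
width: 0.0005
grasp_force: 0.0
[  15.5 -150.9  225.1] [ 0.08743037  0.95103765 -0.88970133]
```

View pics/s4c.png

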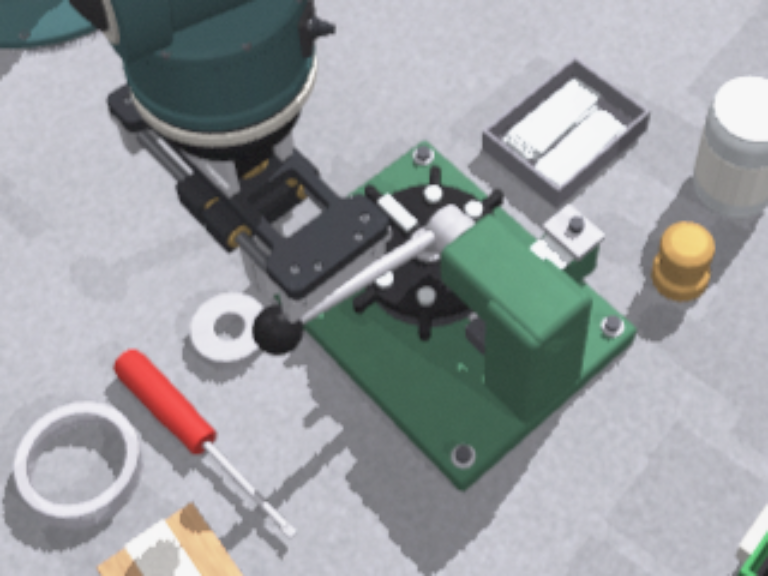

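The picture does not show the gripper over the ball: the lever is drawn in front of it. I'll compare projections and take another frame.

Run:
```python
from h import *
g=grab('scene');s=manip.observe();p=s['ee_pos'];print(s['time_s'],p,proj(g,p),proj(g,[.456,-.0677,.229]),proj(g,[.556,-.218,.162]))
a=cv2.resize(g['color'][180:420,120:440,::-1],(400,300))
g2=grab('side');b=cv2.resize(g2['color'][:,:,::-1],(400,300))
cv2.imwrite('pics/s5.png',np.hstack([a,b]))
print(proj(g2,p)*.625)
```

```text
5.8333 [ 0.55432155 -0.21733687  0.22539792] [231.16267801 295.67576422] [249.5634459  204.14454929] [236.12907877 316.84982792]
[237.93714646  84.77504886]
```

View pics/s5.png

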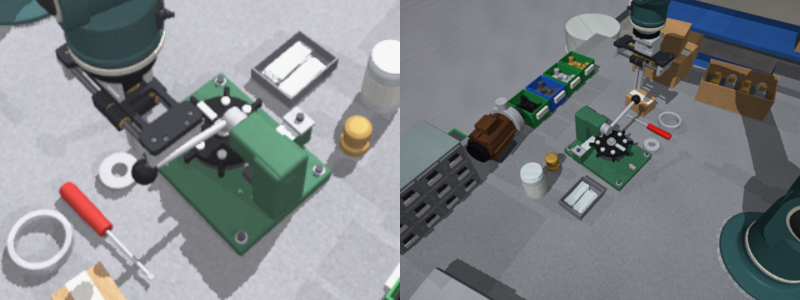

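The side view shows the tool directly above the ball: the TCP projects to (638,85) with the ball at (636,99), consistent with the geometry. Pressing now.

```bash
python3 -m handwheel '[[0,0.1,0.5,0,0,0],[0,0,0.5,0,0,0],[0,0,0.3,0,0,0],[0,0,0.3,0,0,0],[0,0,0.3,0,0,0],[0,0,0.3,0,0,0],[0,0,0.3,0,0,0],[0,0,0.3,0,0,0],[0,0,0.3,0,0,0],[0,0,0.1,0,0,0],[0,0,0,0,0,0],[0,0,0,0,0,0]]'
```

```text
time_s: 6.88
ee_pos: [0.5578, -0.2192, 0.1296]
orientation: [3.141, 0.0, 1.414]
contact_force: [-2.1, -2.6, 6.7]
width: 0.0002
grasp_force: 3.6
```

```bash
python3 -m handwheel '[[0,0,0.1,0,0,0],[0,0,0.1,0,0,0],[0,0,0.08,0,0,0],[0,0,0,0,0,0],[0,0,0,0,0,0]]'
```

```text
time_s: 7.3
ee_pos: [0.5579, -0.2187, 0.1213]
orientation: [3.141, -0.0, 1.414]
contact_force: [-1.8, 0.5, 8.0]
width: 0.0004
grasp_force: 4.1
```

```bash
python3 -m handwheel '[[0,0,0.07,0,0,0],[0,0,0.05,0,0,0],[0,0,0,0,0,0],[0,0,0,0,0,0]]'
```

```text
time_s: 7.63
ee_pos: [0.5581, -0.2186, 0.1193]
orientation: [3.14, -0.0, 1.414]
contact_force: [-9.0, 4.5, 30.8]
width: 0.0001
grasp_force: 15.1
```

The force jumped to 31 N, so the lever is at its stop. I'll let it up.

```bash
python3 -m handwheel '[[0,0,-0.3,0,0,0],[0,0,-0.3,0,0,0],[0,0,-0.3,0,0,0],[0,0,-0.3,0,0,0],[0,0,-0.3,0,0,0],[0,0,-0.3,0,0,0],[0,0,-0.3,0,0,0],[0,0,-0.3,0,0,0],[0,0,-0.6,0,0,0],[0,0,-0.8,0,0,0],[0,0,-0.8,0,0,0],[0,0,-0.8,0,0,0]]'
python3 -m handwheel '[[0,-0.9,-0.3,0,0,0],[0,-0.9,0,0,0,0],[0,-0.9,0,0,0,0],[0,-0.9,0,0,0,0],[0,0,0,0,0,0],[0,0,0,0,0,0],[0,0,0,0,0,0]]'
python3 - <<'E'
from h import *
g=grab('scene')
s=manip.observe();print(s['ee_pos'],s['contact_force'])
cv2.imwrite('pics/s6.png',cv2.resize(g['color'][180:420,120:440,::-1],None,fx=2.4,fy=2.4))
E
```

```text
time_s: 8.63
ee_pos: [0.5571, -0.2191, 0.2807]
orientation: [-3.141, 0.0, 1.413]
contact_force: [-0.2, 0.7, 0.2]
width: 0.0004
grasp_force: 0.0
time_s: 9.22
ee_pos: [0.4512, -0.2022, 0.2888]
orientation: [3.141, 0.0, 1.414]
contact_force: [0.5, -0.0, -0.1]
width: 0.0002
grasp_force: 0.0
[ 0.45137249 -0.2021225   0.28852257] [ 0.27768258 -0.23934627  0.51118319]
```

View pics/s6.png

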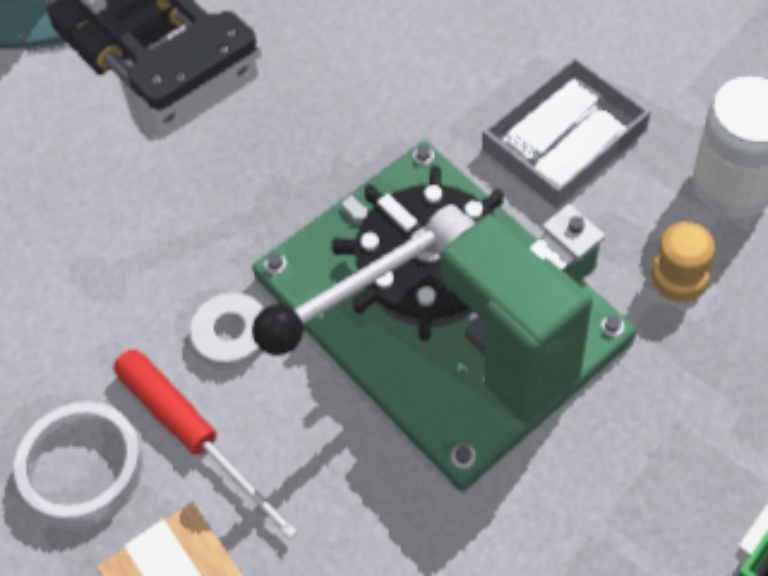

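The lever is back up, with the ball at (277,329) exactly as before. The bar at (397,212) points at the pointer at (354,208), and nothing around the machine has moved.

```bash
python3 -c "
from rig import manip
print(manip.close_job())"
```

```text
the job is handed in; nothing more can be done
None
```

The wheel was clicked round two stations to the bar, the lever was pressed to its stop and sprang fully up, nothing nearby appears to have moved, and the job is handed in (no verdict was returned).

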